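# Hang the loaded vial carrier level in the safety cabinet

### The job

Lift the green vial carrier, with the plug and vials in it, out of its leaning dock and hang it on the stand's peg by the one hole of its row that makes it hang level with its uneven load. Get it right first time: never leave it hanging crooked, keep the plug and vials in their pockets, and do not push or knock over the bottle, tip box, tube rack or tin.

Things in the scene. Friction and masses are not known exactly. Their poses are not given: they have to be found in the camera images.
- carrier: Loose green plastic carrier, 190 g empty, 40 x 140 x 136 mm high: trough with three pockets, and over it a holed upright panel on end legs. Origin: centre of its underside; y along the hole row, z up, x through the holes. Front and back alike. It starts in the dock, leaning 30 degrees, its top towards the dock's -x side, so a square grip on the panel needs the tool leaning 30 degrees.
- hole2 (a point): Centre of the middle hole, at (0, 0, 90) mm in the carrier, axes as the carrier's. The five holes are round, 16 mm across, 22 mm apart, right through the panel along x. The panel is 8 mm thick (x = -4 to 4), 140 mm wide, from 75 to 136 mm up; it is gripped across its thickness on the plain strip above the holes (98 to 136 mm up).
- steel_plug: Dark steel plug with a bright band near the top, 28 mm across, 55 mm tall, 270 g, standing loose in one of the carrier's pockets (which one varies). Origin: centre of its underside, z along it. The pockets are 31 mm square, floor 5 mm above the carrier's underside, trough walls 28 mm high, centres at carrier y = -46, 0, +46 mm.
- vial_a: White plastic vial with orange cap, 28 mm across, 55 mm tall, 25 g, loose in another pocket. Origin: centre of its underside.
- vial_b: Second vial like vial_a, in the remaining pocket. Origin: centre of its underside.
- dock: Fixed white and grey cradle, 75 by 156 mm, in which the carrier leans: sloping floor, a 21 mm stop on the low (-x) side, 16 mm cheeks at the ends. Nothing is above it; the carrier is drawn out along its own z axis. Origin on the table, 36 mm below the carrier's origin; z up, y along the carrier, -x roughly towards the robot.
- hanger: Fixed stand: grey foot 120 x 90 x 10 mm, upright steel post 16 mm thick at x = +48 mm, 174 mm tall, and a level steel peg 6 mm thick, 170 mm up, running from the post along -x to a red ball end 10 mm across at x = -35 mm. Nothing is above the peg. Origin on the table under point peg; x along the peg towards the post.
- peg (a point): Point on the peg's axis at x = 0 of the hanger, 170 mm above the table; axes as the hanger's. The free peg runs from x = -30 mm (ball) to x = +40 mm (post). A hole hung here has its centre about 5 mm below this point.
- bottle: Bystander: plastic bottle with blue cap, 62 mm across, 160 mm tall, on the table between dock and hanger. Origin: centre of its underside.
- tip_box: Bystander: yellow pipette-tip box with clear cover, 87 (x) by 122 by 85 mm high, beyond the work. Origin: centre of its underside.
- tube_rack: Bystander: purple tube rack, 90 (x) by 160 by 53 mm high, beyond the work. Origin: centre of its underside.
- tin: Bystander: round steel tin, 78 mm across, 104 mm tall, standing in front of the peg's red ball end (75 mm or more from ball to tin). Origin: centre of its underside.
- hole0 (a point): Centre of another hole like hole2, at (0, -44, 90) mm in the carrier; axes as the carrier's.
- hole1 (a point): Centre of another hole like hole2, at (0, -22, 90) mm in the carrier; axes as the carrier's.
- hole3 (a point): Centre of another hole like hole2, at (0, +22, 90) mm in the carrier; axes as the carrier's.
- hole4 (a point): Centre of another hole like hole2, at (0, +44, 90) mm in the carrier; axes as the carrier's.
Mind the look-alikes: they are no part of the job. What is shaped like the vial_a but turquoise or yellow is not meant.

How it is judged:
At the end, for the whole second after the job is handed in: The carrier hangs at rest on the peg, let go: the peg is through one of its holes (hole centre 1 to 10 mm below the peg axis, within 7 mm sideways), its z axis within 0.10 rad of vertical, its weight on the stand, the plug and vials in their pockets (((x of hole0 in the frame of peg between -0.032 and 0.036 m and y of hole0 in the frame of peg between -0.007 and 0.007 m and z of hole0 in the frame of peg between -0.01 and -0.001 m) or (x of hole1 in the frame of peg between -0.032 and 0.036 m and y of hole1 in the frame of peg between -0.007 and 0.007 m and z of hole1 in the frame of peg between -0.01 and -0.001 m) or (x of hole2 in the frame of peg between -0.032 and 0.036 m and y of hole2 in the frame of peg between -0.007 and 0.007 m and z of hole2 in the frame of peg between -0.01 and -0.001 m) or (x of hole3 in the frame of peg between -0.032 and 0.036 m and y of hole3 in the frame of peg between -0.007 and 0.007 m and z of hole3 in the frame of peg between -0.01 and -0.001 m) or (x of hole4 in the frame of peg between -0.032 and 0.036 m and y of hole4 in the frame of peg between -0.007 and 0.007 m and z of hole4 in the frame of peg between -0.01 and -0.001 m)) and angle between carrier's own z axis and vertical below 0.1 rad and linear speed of carrier below 0.03 m/s and angular speed of carrier below 0.25 rad/s and contact force between carrier and hanger above 2.5 N and z of steel_plug in the frame of carrier between -0.005 and 0.012 m and z of vial_a in the frame of carrier between -0.005 and 0.012 m and z of vial_b in the frame of carrier between -0.005 and 0.012 m); the robot touches nothing.
It fails at once if The carrier hangs crooked from the peg, let go (more than 0.25 rad from level): it was hung by a wrong hole (contact force between carrier and hanger above 0.5 N and contact force between the fingers and carrier below 0.05 N and angle between carrier's own z axis and vertical above 0.25 rad and height (world z) of carrier above 0.06 m).
It fails at once if The plug or a vial comes out of its pocket (lifted more than 20 mm in the carrier) (z of any of steel_plug, vial_a, vial_b in the frame of carrier above 0.025 m).
It fails at once if A bystander (bottle, tip box, tube rack, tin) is pushed more than 20 mm or tipped by more than 0.3 rad (distance of any of bottle, tip_box, tube_rack, tin from where it was at the start of the episode above 0.02 m or angle between any of bottle, tip_box, tube_rack, tin's own z axis and vertical above 0.3 rad).
It also fails if it takes over 51 s, if anything falls off the work surface, if the arm or the gripper's body presses on something with over 40 N, if the wrist force passes 120 N, or if a joint passes its speed limit or range.

### The arm

A 6-joint arm with a two-finger parallel gripper is mounted at the origin on the work surface. World frame = base frame: x ahead of the robot, y to its left, z up, the work surface at z = 0. Lengths are in m, angles in rad, forces in N, time in s.
With the tool pointing down it reaches from about 0.35 to 0.975 m from the base axis. Payload 4.9 kg.
Tool frame: the origin (TCP) lies midway between the tips of the shut fingers; the grasp point (between the pads) lies 19 mm behind it; z points along the fingers, y is the direction in which the jaws open and shut (so a half turn about z gives the same grasp; the last joint's range is limited). The gripper opens to 85 mm and grips with 20 to 120 N. Pads are 22 mm wide; open, the fingers measure 114 mm over their backs; the gripper's body (76 mm by 85 mm) begins 54 mm behind the grasp point. The pads swing forward as they close: fully open they stand 13 mm farther back than shut.
Start: joints at [-1.402, 0.053, 1.613, -0, 1.476, -0.119], TCP at [0.177, -0.599, 0.211] pointing down, gripper open.
Joint ranges: [-3.01, 3.01], [-1.01, 2.22], [0.06, 2.58], [-1.02, 4.17], [0.09, 2.62], [-3.14, 3.14]. Speed limits (rad/s): [2.57, 2.57, 3.14, 3.14, 3.14, 3.14].

### API

Orientations are given as a unit quaternion [w, x, y, z].
In Python, from plant import state, grab_frame, camera_params, job_done, boxes_of gives the robot as it stands.
- The arm moves only by the tool step_arm, never from a script. Its argument "steps" is a list of rows, each a list of 4 numbers: the shift along the tool's x, y, z in mm, then the turn about the tool's z in degrees. A call has 1 to 8 rows; each row shifts and turns the pose as measured when the row begins, along the tool's axes as they then stand; what a row does not reach is not made up. A row lasts 1/10 s, in which the tool goes at most 50 mm and 8.59 degrees, less where a joint would pass 70% of its speed; a pose out of reach is approached as far as the arm can. A call is refused whole if a number of a shift passes 50 or a number of a turn 8.59, either way. A call with a gripper value outside its range is refused whole. "claw" is the opening in per cent of the stroke, from 0 (shut) to 100 (fully open), set as the call begins (left out, the last holds). The fingers move at their own pace and stop on an object; the grip force is fixed at half the most. Time passes only in rows, so rows that do not move let the fingers close. It gives the time, the measured TCP pose, the force and the opening at its end, in the units of the state.
- state(): the state, without advancing time (a new reading comes with each control period).
- grab_frame(name): name is "scene" or "top" or "wrist"; returns (picture, depth): 420x560x3 uint8, red, green, blue; 420x560 float32, m along the optical axis (not along the pixel's ray), 0 where there is no reading.
- camera_params(name): a dict with "mtx" (3x3 intrinsics, pixels), "k1" (the pictures are not rectified: a ray, as slopes to the right and down, at radius r is drawn at 1 + k1 r^2 times it, then the intrinsics apply), "extrinsics" (4x4, takes a point from camera to world coordinates); the wrist camera has in their place "T_tool_cam" (4x4, takes a point from camera to tool coordinates, whose origin is the TCP and whose axes are the flange's). Camera axes: x right, y down, z forward; pixel columns grow to the right and rows downward; lengths in m; the calibration is good to about 2 mm. A picture is of the moment at which its call begins: read the wrist's pose just before it. camera_params takes no time and is no camera call.
- job_done(): hands the job in, once; it reports no verdict.
Trained networks look in the newest picture that a camera, given by its name, has taken for a name from the list of things; names that differ only in an ending like _2 or _b are one class to them, and where a whole thing is asked for, a point or a joint stands for the part that bears it (a point fixed in the world has none). Each returns a list of dicts, best first, with "p" (0 to 1); they miss things now and then, are a little off and sometimes report something else, mostly with a low value. They report only what shows in the picture. A call takes as long as a camera call. They do not tell look-alikes from the thing itself.
- boxes_of(camera, label): "box" ([left, top, width, height] in pixels, round what is visible of it).
The state is a dict: "time": time; "joint_pos": joint angles; "joint_vel": joint speeds; "joint_efforts": joint torques, N m; "tool_pos": TCP position; "tool_rot": TCP orientation; "contact_force": force on the tool from outside, world axes, zero at the start; "ft_torque": the same for the moment, N m; "gripper_width": opening from 0.0 (shut) to 1.0 (fully open).
Only numpy, scipy, OpenCV 4.12 (cv2) and the standard library are available. Lean on these libraries where they do the work, as an engineer would, in place of code of your own. Each camera call takes 0.05 s, during which the arm holds its last target. There are 200 camera calls.

## Working session

There is one attempt and no reset: what is moved stays moved. The work goes in short steps, Python scripts to look and compute and a tool call to move; the robot and the scene stay as the last step left them, time stands still between calls to the robot, and variables do not carry over. Pictures are saved under pics/ and viewed, about 8 in all and at most 12, crops included, and the job is handed in when it is done.

Besides the shell and the picture viewer there is one more tool, called after "Emit:" in YAML: its name, and indented under it one key for each argument. step_arm: Moves the arm, as the interface text tells. Its arguments: {"type":"object","properties":{"steps":{"type":"array"},"claw":{"type":"number"}},"required":["steps"]}

```bash
mkdir -p pics; ls
cat > h.py <<'E'
import numpy as np, cv2, json
from plant import state, grab_frame, camera_params, job_done, boxes_of
from scipy.spatial.transform import Rotation as R
def snap(n):
    s=state(); im,d=grab_frame(n); p=camera_params(n)
    if n=="wrist":
        q=s["tool_rot"]; T=np.eye(4); T[:3,:3]=R.from_quat([q[1],q[2],q[3],q[0]]).as_matrix(); T[:3,3]=s["tool_pos"]
        E=T@np.array(p["T_tool_cam"])
    else: E=np.array(p["extrinsics"])
    return im,d,np.array(p["mtx"]),p["k1"],E
def cloud(d,K,k1,E):
    h,w=d.shape; u,v=np.meshgrid(np.arange(w),np.arange(h))
    x=(u-K[0,2])/K[0,0]; y=(v-K[1,2])/K[1,1]; X,Y=x.copy(),y.copy()
    for _ in range(8):
        f=1+k1*(X*X+Y*Y); X=x/f; Y=y/f
    P=np.stack([X*d,Y*d,d],-1)@E[:3,:3].T+E[:3,3]; P[d==0]=np.nan
    return P
def proj(P,K,k1,E):
    c=(np.atleast_2d(P)-E[:3,3])@E[:3,:3]; x=c[:,:2]/c[:,2:]; x=x*(1+k1*(x**2).sum(1,keepdims=True))
    return x@np.diag([K[0,0],K[1,1]])+K[:2,2]
def save(n,im): cv2.imwrite("pics/"+n,im[...,::-1])
E
python3 - <<'E'
from h import *
s=state();print(s)
for n in("scene","top"):
    im,d,K,k1,E=snap(n); save(n+"0.png",im); P=cloud(d,K,k1,E); np.savez(n+"0.npz",im=im,P=P,K=K,k1=k1,E=E)
    print(n,np.round(E,3).tolist(),K[0,0],k1)
    for l in("carrier","hanger","steel_plug","dock","tin","bottle","vial_a"):
        print(l,[(np.round(b["box"]).tolist(),round(b["p"],2)) for b in boxes_of(n,l)[:4]])
E
```

```text
pics
{'time': 0.0, 'joint_pos': array([-1.40194734e+00,  5.33805025e-02,  1.61432801e+00, -2.46131292e-05,
        1.47599428e+00, -1.19028266e-01]), 'joint_vel': array([-0.00163427, -0.00078962, -0.00121869, -0.00099175, -0.00073794,
       -0.00168562]), 'joint_efforts': array([-8.32963306e-04, -3.93686056e+01, -3.70175636e+01, -2.03799304e-04,
        6.88548724e-03,  1.86503655e-05]), 'tool_pos': array([ 0.17730964, -0.59861202,  0.2094281 ]), 'tool_rot': array([-1.05443640e-03,  9.89657989e-01,  1.43443200e-01, -3.85256965e-05]), 'contact_force': array([-0.32283069,  0.66405414, -0.46367151]), 'ft_torque': array([ 0.02042093,  0.0034778 , -0.01965562]), 'gripper_width': 0.9980141589902113}
scene [[0.549, 0.613, -0.567, 0.996], [0.835, -0.414, 0.361, -0.337], [-0.013, -0.673, -0.74, 0.686], [0.0, 0.0, 0.0, 1.0]] 380.6358378303912 -0.05475567488895239
carrier [([169.0, 191.0, 86.0, 102.0], 0.71)]
hanger [([349.0, 135.0, 58.0, 93.0], 0.56)]
steel_plug [([209.0, 236.0, 20.0, 22.0], 0.7)]
dock [([195.0, 236.0, 69.0, 70.0], 0.61)]
tin [([306.0, 126.0, 29.0, 50.0], 0.91), ([168.0, 190.0, 85.0, 103.0], 0.19)]
bottle [([292.0, 191.0, 35.0, 63.0], 0.8)]
vial_a [([143.0, 277.0, 23.0, 29.0], 0.98), ([229.0, 223.0, 14.0, 24.0], 0.75), ([160.0, 316.0, 32.0, 34.0], 0.72), ([195.0, 255.0, 18.0, 18.0], 0.51)]
top [[0.016, -0.984, 0.175, 0.37], [-0.999, -0.021, -0.029, -0.038], [0.032, -0.175, -0.984, 1.236], [0.0, 0.0, 0.0, 1.0]] 518.4123686600699 -0.045638956522812205
carrier [([294.0, 207.0, 76.0, 50.0], 0.93)]
hanger [([126.0, 181.0, 49.0, 58.0], 0.81)]
steel_plug [([320.0, 220.0, 18.0, 12.0], 0.74), ([230.0, 190.0, 26.0, 32.0], 0.57)]
dock [([288.0, 197.0, 69.0, 53.0], 0.97)]
tin [([135.0, 275.0, 44.0, 40.0], 0.62)]
bottle [([230.0, 190.0, 30.0, 35.0], 0.87)]
vial_a [([373.0, 186.0, 25.0, 18.0], 0.62), ([377.0, 229.0, 19.0, 21.0], 0.52), ([336.0, 215.0, 20.0, 10.0], 0.51), ([300.0, 228.0, 18.0, 10.0], 0.48)]
```

Run:
```python
from h import *
a=cv2.imread("pics/scene0.png")[110:350,120:440]; b=cv2.imread("pics/top0.png")[160:340,100:420]
cv2.imwrite("pics/c0.png",np.vstack([cv2.resize(a,(560,420),interpolation=2)[:,:560],cv2.resize(b,(560,315)),])[:735]) if 0 else None
cv2.imwrite("pics/s0c.png",cv2.resize(a,(800,600),interpolation=2)); cv2.imwrite("pics/t0c.png",cv2.resize(b,(800,450),interpolation=2))
```

```text
(no output)
```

View pics/s0c.png

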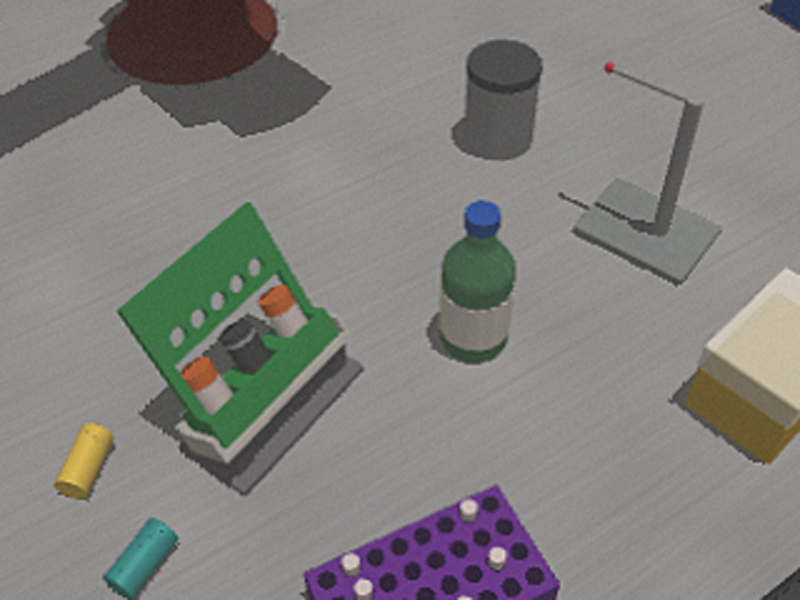

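View pics/t0c.png

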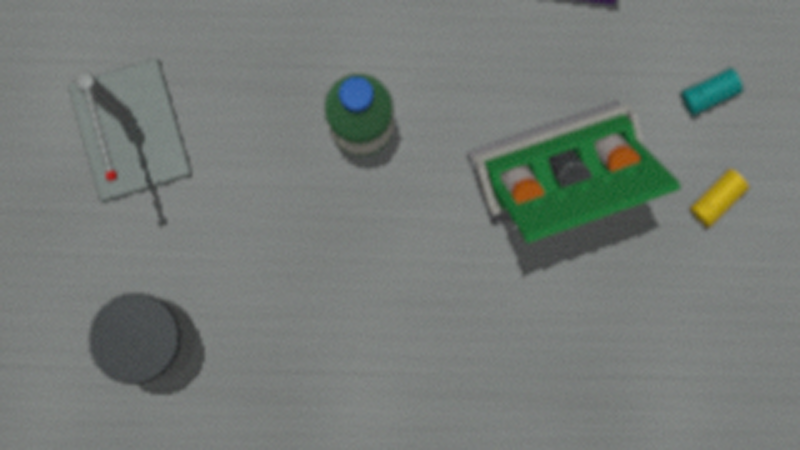

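The scene crop shows the carrier leaning with its hole row at about (175,337)–(255,267). It holds an orange-capped vial at (205,380), the dark plug in the **middle** pocket at (247,345), and a vial at (280,305). The top crop agrees: vial (522,185), plug (570,170), vial (617,152).

Possible confusions:
- The yellow cylinder at scene crop (85,460) and the turquoise one at (142,558) look like vials. Both are lying on the table and are not part of the job.
- The bottle is also green, at (478,280).

With the plug in the middle and equal vials either side, the balance hole is hole2.

```bash
cat > meas.py <<'E'
from h import *
def carrier_fit(im,P,roi=None,verbose=True):
    hsv=cv2.cvtColor(im,cv2.COLOR_RGB2HSV); g=(hsv[...,0]>50)&(hsv[...,0]<75)&(hsv[...,1]>130)&(hsv[...,2]>50)&~np.isnan(P[...,0])
    if roi: l,t,w,h=roi; m=np.zeros_like(g); m[t:t+h,l:l+w]=1; g&=m
    return P[g]
E
python3 - <<'E'
from meas import *
for n,roi in(("scene",[160,185,105,115]),("top",[285,195,95,70])):
    z=np.load(n+"0.npz"); im,P=z["im"],z["P"]
    Q=carrier_fit(im,P,roi); rng=np.random.default_rng(0); best=None
    for _ in range(500):
        a=Q[rng.choice(len(Q),3,False)]; nn=np.cross(a[1]-a[0],a[2]-a[0]); nn/=np.linalg.norm(nn)+1e-12
        c=abs((Q-a[0])@nn)<.003
        if abs(abs(nn[2])-.5)<.12 and (best is None or c.sum()>best.sum()): best=c
    S=Q[best]; c0=S.mean(0); nn=np.linalg.svd(S-c0)[2][2]; nn*=np.sign(nn[0])
    cy=np.cross([0,0,1],nn); cy/=np.linalg.norm(cy); cz=np.cross(nn,cy)
    y=S@cy; zz=S@cz
    top=np.percentile(zz,99.5); 
    ym=(np.percentile(y[zz>top-.035],.7)+np.percentile(y[zz>top-.035],99.3))/2
    o=nn*((c0@nn)-.004)+cy*ym+cz*(top-.136)
    print(n,len(Q),len(S),"nrm",nn.round(3),"tilt",np.degrees(np.arcsin(nn[2])).round(1),"yaw",np.degrees(np.arctan2(nn[1],nn[0])).round(1),"w",np.ptp(np.percentile(y,[.7,99.3])).round(4),"zext",np.ptp(np.percentile(zz,[.5,99.5])).round(3),"origin",o.round(4),"g117",(o+cz*.117).round(4),"topz",Q[:,2].max().round(3))
    hsv=cv2.cvtColor(im,cv2.COLOR_RGB2HSV); r=((hsv[...,0]<6)|(hsv[...,0]>174))&(hsv[...,1]>150)&(hsv[...,2]>90); rr=np.zeros_like(r)
    l,t,w,h=([345,125,70,110] if n=="scene" else [115,170,65,75]); rr[t:t+h,l:l+w]=1; r&=rr
    print(" ball px",np.argwhere(r).mean(0)[::-1],r.sum(),np.nanmean(P[r],0).round(4))
    p=P[t:t+h,l:l+w].reshape(-1,3); p=p[(p[:,2]>.15)&(p[:,2]<.19)]; print(" hi pts",p.round(3)[::max(1,len(p)//14)].tolist())
E
```

```text
scene 226 135 nrm [0.789 0.278 0.548] tilt 33.2 yaw 19.4 w 0.1332 zext 0.109 origin [ 0.5575 -0.1804  0.0374] g117 [ 0.497  -0.2017  0.1352] topz 0.154
 ball px [363.22222222 136.66666667] 9 [0.5126 0.2018 0.1722]
 hi pts [[0.51, 0.2, 0.176], [0.518, 0.205, 0.173], [0.521, 0.206, 0.17], [0.537, 0.215, 0.173], [0.545, 0.216, 0.172], [0.553, 0.218, 0.171], [0.562, 0.219, 0.17], [0.578, 0.226, 0.175], [0.587, 0.231, 0.176], [0.592, 0.235, 0.175], [0.593, 0.226, 0.174], [0.588, 0.224, 0.166], [0.596, 0.231, 0.166], [0.594, 0.226, 0.161], [0.592, 0.224, 0.155]]
top 1537 932 nrm [0.801 0.293 0.522] tilt 31.5 yaw 20.1 w 0.1353 zext 0.13 origin [ 0.5541 -0.1805  0.04  ] g117 [ 0.4968 -0.2015  0.1398] topz 0.16
 ball px [143.875 229.875] 8 [0.5099 0.2045 0.1731]
 hi pts [[0.598, 0.233, 0.172], [0.592, 0.229, 0.179], [0.595, 0.226, 0.154], [0.586, 0.233, 0.177], [0.585, 0.228, 0.173], [0.58, 0.231, 0.174], [0.575, 0.229, 0.171], [0.567, 0.225, 0.169], [0.557, 0.221, 0.174], [0.552, 0.216, 0.168], [0.543, 0.213, 0.17], [0.535, 0.213, 0.169], [0.526, 0.209, 0.173], [0.518, 0.209, 0.173], [0.512, 0.206, 0.174]]
```

```bash
cat >> h.py <<'E'
def plan(target,yaw=None,vmax=40,tmax=8.5):
    """rows (<=8) from the present pose to target (tool y at world angle yaw deg, tool down)"""
    s=state(); q=s["tool_rot"]; M=R.from_quat([q[1],q[2],q[3],q[0]]).as_matrix(); p=s["tool_pos"]
    cur=np.degrees(np.arctan2(M[1,1],M[0,1])); dy=0 if yaw is None else (yaw-cur+180)%360-180
    D=np.array(target)-p; n=max(1,int(np.ceil(max(np.linalg.norm(D)*1000/vmax,abs(dy)/tmax)))); rows=[]
    for i in range(n):
        t=M.T@(D/n)*1000; rows.append([round(float(x)) for x in t]+[round(-dy/n,1)]); M=M@R.from_euler("z",-dy/n,degrees=True).as_matrix()
    print("t",s["time"],"pos",p.round(4),"yaw",cur.round(1),"tilt",np.degrees(np.arccos(-M[2,2])).round(2),"n",n); print(rows)
E
python3 -c "
from h import *
plan([.497,-.2015,.26],20)"
```

```text
t 0.8 pos [ 0.1774 -0.5993  0.2107] yaw -73.5 tilt 0.0 n 13
[[32, -22, -4, np.float64(-7.2)], [35, -18, -4, np.float64(-7.2)], [37, -14, -4, np.float64(-7.2)], [38, -9, -4, np.float64(-7.2)], [39, -4, -4, np.float64(-7.2)], [39, 1, -4, np.float64(-7.2)], [39, 6, -4, np.float64(-7.2)], [38, 11, -4, np.float64(-7.2)], [36, 15, -4, np.float64(-7.2)], [34, 20, -4, np.float64(-7.2)], [31, 24, -4, np.float64(-7.2)], [28, 27, -4, np.float64(-7.2)], [24, 31, -4, np.float64(-7.2)]]
```

Emit:
step_arm:
  steps:
    - [32,-22,-4,-7.2]
    - [35,-18,-4,-7.2]
    - [37,-14,-4,-7.2]
    - [38,-9,-4,-7.2]
    - [39,-4,-4,-7.2]
    - [39,1,-4,-7.2]
    - [39,6,-4,-7.2]
    - [38,11,-4,-7.2]
  claw: 100

```text
time: 1.6
tool_pos: [0.3743, -0.3466, 0.2432]
tool_rot: [0.001, 0.789, 0.615, 0.0]
contact_force: [0.6, -0.5, -0.5]
gripper_width: 0.999
```

```bash
python3 -c "
from h import *
plan([.497,-.2015,.26],20)"
```

```text
t 1.6 pos [ 0.3743 -0.3466  0.2432] yaw -14.1 tilt 0.06 n 5
[[34, 17, -3, np.float64(-6.8)], [32, 21, -3, np.float64(-6.8)], [29, 24, -3, np.float64(-6.8)], [26, 28, -3, np.float64(-6.8)], [23, 31, -3, np.float64(-6.8)]]
```

Emit:
step_arm:
  steps:
    - [34,17,-3,-6.8]
    - [32,21,-3,-6.8]
    - [29,24,-3,-6.8]
    - [26,28,-3,-6.8]
    - [23,31,-3,-6.8]
    - [0,0,0,0]

```text
time: 2.2
tool_pos: [0.5032, -0.1903, 0.2612]
tool_rot: [0.003, 0.561, 0.828, 0.0]
contact_force: [-0.2, -0.6, 0.3]
gripper_width: 1.001
```

Run:
```python
from meas import *
plan([.497,-.2015,.26],20)
im,d,K,k1,E=snap("wrist"); P=cloud(d,K,k1,E); save("w1.png",im); np.savez("w1.npz",im=im,P=P,K=K,k1=k1,E=E)
Q=carrier_fit(im,P); print(len(Q),np.nanmin(Q,0),np.nanmax(Q,0)); print(E.round(3).tolist())
```

```text
t 2.2 pos [ 0.5032 -0.1903  0.2612] yaw 21.7 tilt 0.38 n 1
[[-8, -10, 1, np.float64(1.7)]]
9111 [ 0.46354102 -0.31640967  0.0128444 ] [0.61374974 0.00967238 0.15713969]
[[0.929, 0.348, 0.125, 0.471], [0.37, -0.877, -0.306, -0.112], [0.004, 0.33, -0.944, 0.424], [0.0, 0.0, 0.0, 1.0]]
```

View pics/w1.png

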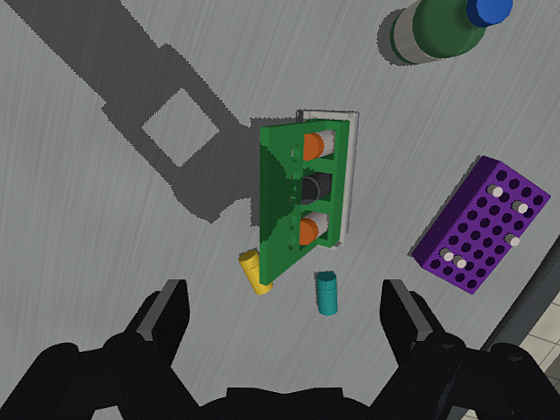

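The wrist view confirms the choice: plug at (316,187) between orange-capped vials at (316,146) and (312,230), panel edge x≈261–320. I'll refine the carrier pose from this view.

Run:
```python
from meas import *
z=np.load("w1.npz"); im,P=z["im"],z["P"]
Q=carrier_fit(im,P,[250,110,110,180]); rng=np.random.default_rng(0); best=None
for _ in range(800):
    a=Q[rng.choice(len(Q),3,False)]; nn=np.cross(a[1]-a[0],a[2]-a[0]); nn/=np.linalg.norm(nn)+1e-12
    c=abs((Q-a[0])@nn)<.0025
    if abs(abs(nn[2])-.5)<.15 and (best is None or c.sum()>best.sum()): best=c
S=Q[best]; c0=S.mean(0); nn=np.linalg.svd(S-c0)[2][2]; nn*=np.sign(nn[0])
cy=np.cross([0,0,1],nn); cy/=np.linalg.norm(cy); cz=np.cross(nn,cy); y=S@cy; zz=S@cz; top=np.percentile(zz,99.5)
ym=(np.percentile(y[zz>top-.035],.5)+np.percentile(y[zz>top-.035],99.5))/2
o=nn*((c0@nn)-.004)+cy*ym+cz*(top-.136)
print(len(Q),len(S),"tilt",np.degrees(np.arcsin(nn[2])),"yaw",np.degrees(np.arctan2(nn[1],nn[0])),"w",np.ptp(np.percentile(y,[.5,99.5])),"zext",np.ptp(np.percentile(zz,[.5,99.5])),"o",o.round(4),"g117",(o+cz*.117).round(4),"top",(o+cz*.136).round(4))
g=o+cz*.117
plan([g[0],g[1],.122],np.degrees(np.arctan2(nn[1],nn[0])))
```

```text
9095 5793 tilt 31.332117932423024 yaw 20.169975303014223 w 0.1384295373222823 zext 0.1269929481828287 o [ 0.5557 -0.1814  0.038 ] g117 [ 0.4986 -0.2023  0.1379] top [ 0.4894 -0.2057  0.1541]
t 2.25 pos [ 0.5022 -0.1917  0.261 ] yaw 21.5 tilt 0.36 n 4
[[-2, -2, 35, np.float64(0.3)], [-2, -2, 35, np.float64(0.3)], [-2, -2, 35, np.float64(0.3)], [-2, -2, 35, np.float64(0.3)]]
```

Emit:
step_arm:
  steps:
    - [-8,-8,8,1.3]
    - [-1,-1,30,0]
    - [0,0,30,0]
    - [0,0,30,0]
    - [0,0,25,0]
    - [0,0,10,0]

```text
time: 2.85
tool_pos: [0.4929, -0.2144, 0.1236]
tool_rot: [0.006, 0.58, 0.814, -0.002]
contact_force: [-0.5, -0.3, -0.7]
gripper_width: 1.001
```

```bash
python3 -c "
from h import *
plan([.4985,-.2023,.122],20.2)"
```

```text
t 2.85 pos [ 0.4929 -0.2144  0.1236] yaw 19.1 tilt 0.67 n 1
[[10, 9, 1, np.float64(-1.1)]]
```

Emit:
step_arm:
  steps:
    - [10,9,1,-1.1]
    - [0,0,0,0]
    - [0,0,0,0]
    - [0,0,0,0]
    - [0,0,0,0]
    - [0,0,0,0]
  claw: 38

```text
time: 3.45
tool_pos: [0.4987, -0.2044, 0.1256]
tool_rot: [0.008, 0.574, 0.819, -0.002]
contact_force: [0.2, -0.4, 0.5]
gripper_width: 0.382
```

```bash
python3 -c "
from h import *
plan([.4985,-.2023,.122],20.2)"
```

```text
t 3.45 pos [ 0.4987 -0.2044  0.1256] yaw 19.9 tilt 0.93 n 1
[[2, 0, 4, np.float64(-0.3)]]
```

Emit:
step_arm:
  steps:
    - [2,0,3,0]
    - [0,0,0,0]
    - [0,0,0,0]
  claw: 24

```text
time: 3.75
tool_pos: [0.4979, -0.203, 0.1232]
tool_rot: [0.008, 0.574, 0.819, -0.003]
contact_force: [-0.7, -1.2, -0.1]
gripper_width: 0.241
```

```bash
python3 -c "
from h import *
s=state();q=s['tool_rot'];print(R.from_quat([q[1],q[2],q[3],q[0]]).as_matrix().round(4),s['joint_efforts'].round(1),s['contact_force'],s['gripper_width'])
plan([.4985,-.2023,.122],20.2)"
```

```text
[[-0.3409  0.94    0.0099]
 [ 0.9399  0.3411 -0.0143]
 [-0.0169  0.0044 -0.9998]] [  0.6 -31.3 -35.7   0.3  -0.2   0. ] [-0.67667902 -1.20350123 -0.10137576] 0.24087761765748197
t 3.75 pos [ 0.4979 -0.203   0.1232] yaw 19.9 tilt 1.0 n 1
[[0, 1, 1, np.float64(-0.3)]]
```

Emit:
step_arm:
  steps:
    - [0,0,1,0]
    - [0,0,0,0]
  claw: 16

```text
time: 3.95
tool_pos: [0.4974, -0.2033, 0.1227]
tool_rot: [0.008, 0.574, 0.819, -0.004]
contact_force: [-2.0, -0.7, 1.8]
gripper_width: 0.161
```

Run:
```python
from h import *
im,*_=snap("scene"); a=cv2.resize(im[170:310,140:290],(560,523),interpolation=2); save("s2.png",a)
```

```text
(no output)
```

View pics/s2.png

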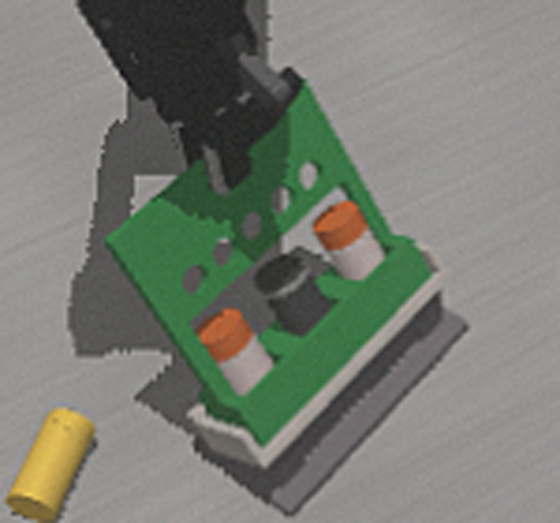

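The panel sits between the fingers near its centre (finger at ~(225,165), middle hole at (250,222)). The plug and vials are in place and the carrier is still leaning in the dock. Closing further, then I'll swing it along the arc (+56 mm dock x, +26 mm up).

Emit:
step_arm:
  steps:
    - [0,2,-1,0]
    - [0,2,-1,0]
    - [0,0,0,0]
  claw: 8

```text
time: 4.3
tool_pos: [0.5045, -0.2011, 0.1286]
tool_rot: [0.011, 0.574, 0.819, -0.0]
contact_force: [-0.7, 1.6, 1.7]
gripper_width: 0.111
```

```bash
cat >> meas.py <<'E'
def panel(n,roi,name,maxnz=.7,cz_top=True,tol=.0025):
    im,d,K,k1,E=snap(n); P=cloud(d,K,k1,E); np.savez(name+".npz",im=im,P=P,K=K,k1=k1,E=E); save(name+".png",im)
    Q=carrier_fit(im,P,roi); rng=np.random.default_rng(0); best=None
    for _ in range(800):
        a=Q[rng.choice(len(Q),3,False)]; nn=np.cross(a[1]-a[0],a[2]-a[0]); nn/=np.linalg.norm(nn)+1e-12
        c=abs((Q-a[0])@nn)<tol
        if abs(nn[2])<maxnz and (best is None or c.sum()>best.sum()): best=c
    S=Q[best]; c0=S.mean(0); nn=np.linalg.svd(S-c0)[2][2]; nn*=np.sign(nn[0])
    cy=np.cross([0,0,1],nn); cy/=np.linalg.norm(cy); cz=np.cross(nn,cy); y=S@cy; zz=S@cz
    print(n,len(Q),len(S),"tilt",np.degrees(np.arcsin(nn[2])).round(1),"yaw",np.degrees(np.arctan2(nn[1],nn[0])).round(1),"c",c0.round(4),"w",np.ptp(np.percentile(y,[.5,99.5])).round(4),"zmin/max",Q[:,2].min().round(4),Q[:,2].max().round(4))
    return S,Q,nn,cy,cz,im,P
E
python3 - <<'E'
from meas import *
panel("top",[285,195,95,70],"t3"); panel("scene",[160,185,105,115],"s3")
E
```

```text
top 277 155 tilt 34.2 yaw 23.2 c [ 0.5286 -0.1514  0.0986] w 0.0626 zmin/max 0.0421 0.1659
scene 287 158 tilt 25.6 yaw 19.8 c [ 0.5206 -0.1847  0.119 ] w 0.1344 zmin/max 0.0469 0.2406
```

Emit:
step_arm:
  steps:
    - [0,8,-5,0]
    - [0,8,-4,0]
    - [0,8,-4,0]
    - [0,0,0,0]
  claw: 0

```text
time: 4.8
tool_pos: [0.5293, -0.1926, 0.1433]
tool_rot: [0.012, 0.574, 0.818, 0.0]
contact_force: [0.1, 1.4, 5.0]
gripper_width: 0.079
```

Run:
```python
from meas import *
panel("scene",[160,175,120,125],"s4")
im=cv2.imread("pics/s4.png") if 0 else np.load("s4.npz")["im"]; save("s4c.png",cv2.resize(im[160:310,140:290],(560,560),interpolation=2))
```

```text
scene 226 91 tilt 11.5 yaw 18.0 c [ 0.5383 -0.1868  0.1255] w 0.1368 zmin/max 0.0481 0.1749
```

View pics/s4c.png

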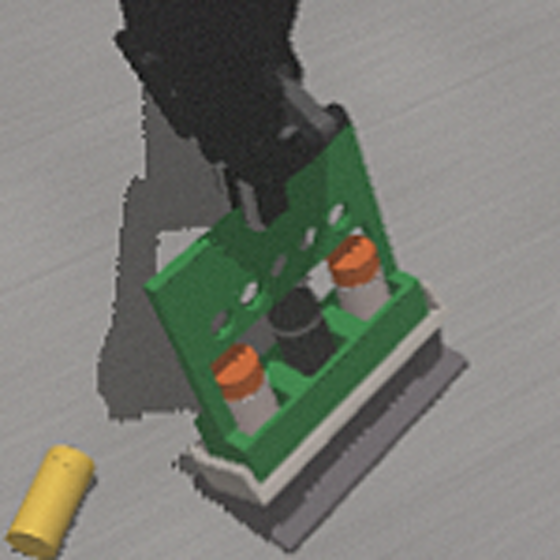

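It is turning upright as planned: tilt is about 11°, contents in place, and the carrier is still in the dock. Continuing the arc, then lifting.

Emit:
step_arm:
  steps:
    - [0,8,-4,0]
    - [0,8,-4,0]
    - [0,5,-4,0]
    - [0,0,-8,0]

```text
time: 5.25
tool_pos: [0.5445, -0.1832, 0.1562]
tool_rot: [0.005, 0.575, 0.818, -0.002]
contact_force: [-0.1, -0.7, -5.1]
gripper_width: 0.071
```

Run:
```python
from meas import *
s=state(); q=s["tool_rot"]; print(R.from_quat([q[1],q[2],q[3],q[0]]).as_matrix()[:,2].round(3))
S=panel("scene",[160,165,130,135],"s5")
im=S[5]; save("s5c.png",cv2.resize(im[160:310,140:290],(560,560),interpolation=2))
```

```text
[ 0.005 -0.009 -1.   ]
scene 198 87 tilt 6.7 yaw 19.8 c [ 0.5529 -0.1916  0.1341] w 0.1374 zmin/max 0.0589 0.1875
```

View pics/s5c.png

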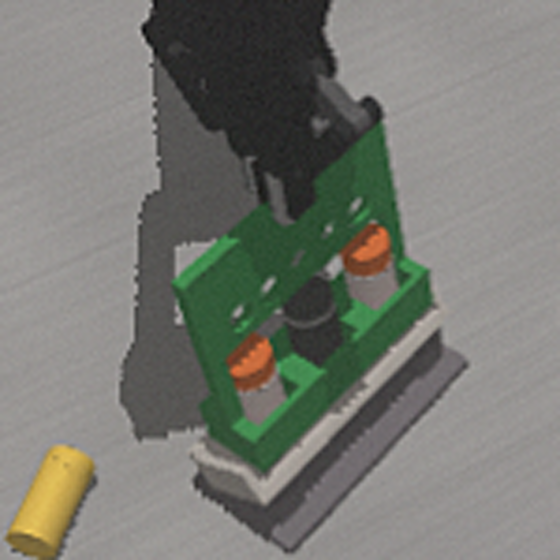

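The carrier hangs in the jaws near upright, the wrist carries about 5 N, and the contents are in place. Lifting.

Emit:
step_arm:
  steps:
    - [0,0,-15,0]
    - [0,0,-25,0]
    - [0,0,-35,0]
    - [0,0,-40,0]
    - [0,0,-40,0]
    - [0,0,-20,0]
    - [0,0,-8,0]

```text
time: 6.0
tool_pos: [0.5398, -0.1817, 0.3497]
tool_rot: [0.002, 0.575, 0.818, -0.004]
contact_force: [0.8, -0.3, -5.8]
gripper_width: 0.077
```

Run:
```python
from meas import *
S,Q,nn,cy,cz,im,P=panel("scene",[130,60,200,230],"s6")
save("s6c.png",cv2.resize(im[90:290,140:340],(600,600),interpolation=2))
plan([.482,.194,.33],18)
```

```text
scene 381 182 tilt 5.6 yaw 19.9 c [ 0.5442 -0.1776  0.3369] w 0.1368 zmin/max 0.2493 0.3811
t 6.05 pos [ 0.5402 -0.1819  0.351 ] yaw 19.7 tilt 0.6 n 10
[[37, 7, 2, np.float64(0.2)], [37, 7, 2, np.float64(0.2)], [37, 7, 2, np.float64(0.2)], [37, 7, 2, np.float64(0.2)], [37, 7, 2, np.float64(0.2)], [37, 7, 2, np.float64(0.2)], [37, 7, 2, np.float64(0.2)], [38, 6, 2, np.float64(0.2)], [38, 6, 2, np.float64(0.2)], [38, 6, 2, np.float64(0.2)]]
```

View pics/s6c.png

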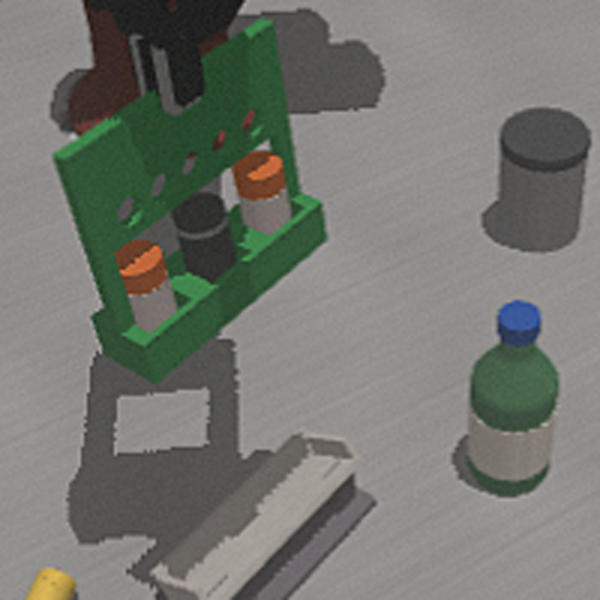

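Carrier is clear of the dock, near vertical, with vials and plug seated and the fingers just above hole2 (190,163). Moving over to the hanger, high.

Emit:
step_arm:
  steps:
    - [15,2,0,0]
    - [30,5,0,0.2]
    - [37,7,0,0.2]
    - [37,7,0,0.2]
    - [37,7,0,0.2]
    - [37,7,0,0.2]
    - [37,7,0,0.2]
    - [37,7,0,0.2]

```text
time: 6.85
tool_pos: [0.4891, 0.0977, 0.3326]
tool_rot: [-0.009, 0.589, 0.808, -0.01]
contact_force: [0.6, 0.1, -4.4]
gripper_width: 0.069
```

```bash
python3 -c "
from h import *
plan([.482,.194,.35],18)"
```

```text
t 6.85 pos [0.4891 0.0977 0.3326] yaw 17.8 tilt 1.5 n 3
[[31, 7, -6, np.float64(-0.1)], [31, 7, -6, np.float64(-0.1)], [31, 7, -6, np.float64(-0.1)]]
```

Emit:
step_arm:
  steps:
    - [29,2,-6,0]
    - [29,2,-6,0]
    - [20,1,-3,0]
    - [0,0,0,0]

```text
time: 7.25
tool_pos: [0.4609, 0.1835, 0.3382]
tool_rot: [-0.017, 0.585, 0.811, -0.014]
contact_force: [-0.4, -0.7, -5.8]
gripper_width: 0.077
```

Run:
```python
from meas import *
plan([.468,.188,.33],18)
s=state(); q=s["tool_rot"]; print("toolz",R.from_quat([q[1],q[2],q[3],q[0]]).as_matrix()[:,2].round(3))
S,Q,nn,cy,cz,im,P=panel("scene",[250,0,200,200],"s7"); y=Q@cy
S,Q,nn,cy,cz,im2,P=panel("top",[60,180,220,220],"t7")
z=np.load("s7.npz")
for n in("top","scene"):
    print(n,[(np.round(b["box"]).tolist(),round(b["p"],2)) for b in boxes_of(n,"carrier")[:2]])
save("s7c.png",cv2.resize(im[0:210,230:440],(600,600),interpolation=2))
```

```text
t 7.25 pos [0.4609 0.1835 0.3382] yaw 18.4 tilt 2.53 n 1
[[2, 9, 8, np.float64(0.4)]]
toolz [-0.044 -0.003 -0.999]
scene 143 83 tilt 9.8 yaw 16.4 c [0.4628 0.2094 0.3195] w 0.1402 zmin/max 0.2329 0.3711
top 638 387 tilt -0.0 yaw 18.7 c [0.4666 0.1597 0.3384] w 0.1378 zmin/max 0.2356 0.5138
top [([90.0, 230.0, 91.0, 38.0], 0.62), ([146.0, 98.0, 59.0, 53.0], 0.16)]
scene [([343.0, 74.0, 14.0, 24.0], 0.71), ([321.0, 30.0, 52.0, 92.0], 0.68)]
```

View pics/s7c.png

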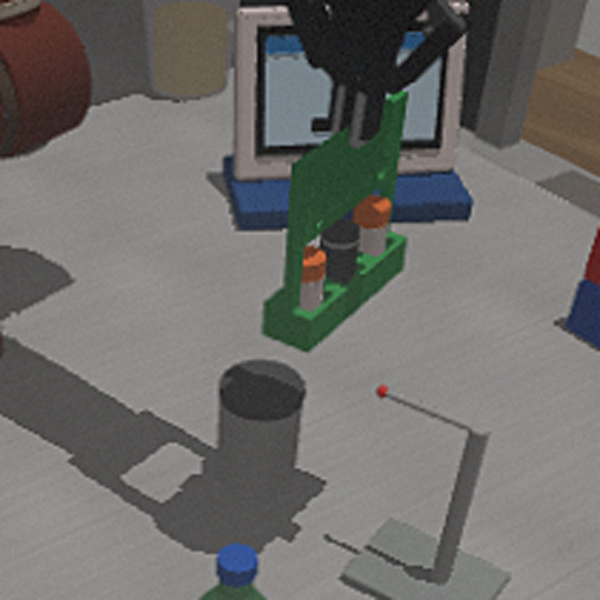

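Carrier is in front of and above the ball end ((382,390) in the crop), and the tin at (262,400) is well clear. The wrist camera will give the panel-to-peg offset.

Run:
```python
from meas import *
pts=[]
for n,(l,t,w,h) in(("scene",[345,125,70,110]),("top",[115,170,65,75])):
    p=np.load(n+"0.npz")["P"][t:t+h,l:l+w].reshape(-1,3); p=p[(p[:,2]>.158)&(p[:,2]<.185)&(p[:,0]<.583)]
    c=p.mean(0); v=np.linalg.svd(p-c)[2][0]; print(n,len(p),c.round(4),"yaw",np.degrees(np.arctan2(v[1],v[0])),"z@",p[:,2].mean())
plan([.468,.188,.33],18)
im,d,K,k1,E=snap("wrist"); P=cloud(d,K,k1,E); save("w8.png",im); np.savez("w8.npz",im=im,P=P,K=K,k1=k1,E=E); print(K[0,0],E.round(3).tolist())
```

```text
scene 103 [0.5441 0.2147 0.172 ] yaw 20.063894246110394 z@ 0.17195871213918357
top 121 [0.5435 0.2156 0.1724] yaw -160.87515281990648 z@ 0.17236150056068722
t 7.45 pos [0.4626 0.1803 0.3385] yaw 18.1 tilt 2.45 n 1
[[6, 8, 8, np.float64(0.1)]]
341.2500017305164 [[0.95, 0.307, 0.06, 0.443], [0.31, -0.897, -0.315, 0.26], [-0.043, 0.318, -0.947, 0.503], [0.0, 0.0, 0.0, 1.0]]
```

View pics/w8.png

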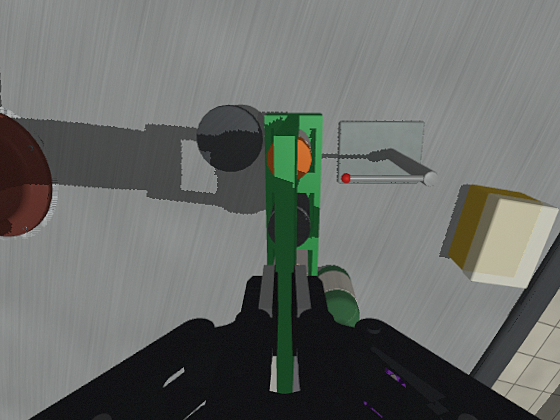

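```bash
cat >> meas.py <<'E'
from scipy import ndimage
def topedge(w,rows=None):
    """panel top edge from the wrist picture: ends, centre line"""
    im,P=w["im"],w["P"]; hsv=cv2.cvtColor(im,cv2.COLOR_RGB2HSV)
    g=(hsv[...,0]>45)&(hsv[...,0]<80)&(hsv[...,1]>110)&(hsv[...,2]>25)&~np.isnan(P[...,0]); g[:, :200]=0; g[:,360:]=0
    Q=P[g]; uv=np.argwhere(g)[:,::-1]
    # far part (above the fingers)
    zt=np.percentile(Q[:,2],99); print("zpct",np.percentile(Q[:,2],[50,90,97,99,100]).round(4))
    m=Q[:,2]>zt-.008
    T=Q[m]; U=uv[m]; print("n",m.sum(),"rows",U[:,1].min(),U[:,1].max(),"cols",U[:,0].min(),U[:,0].max())
    c=T.mean(0); v=np.linalg.svd((T-c)[:,:2],full_matrices=False)[2][0]; v*=np.sign(v[1]); s=(T-c)[:,:2]@v
    lo,hi=np.percentile(s,[.3,99.7]); n=np.array([v[1],-v[0]]); o=(T-c)[:,:2]@n
    mid=c[:2]+v*(lo+hi)/2+n*(np.percentile(o,2)+np.percentile(o,98))/2
    print("len",hi-lo,"thick",np.ptp(np.percentile(o,[2,98])),"yaw",np.degrees(np.arctan2(n[1],n[0])),"mid",mid.round(4))
    for a in np.linspace(lo,hi,6)[:-1]:
        k=(s>=a)&(s<a+(hi-lo)/5)
        if k.any(): print("  z along",round(a+(hi-lo)/10,3),T[k,2].mean().round(4),k.sum())
    return mid,n
def ball(w,box):
    im,P=w["im"],w["P"]; hsv=cv2.cvtColor(im,cv2.COLOR_RGB2HSV); l,t,wd,h=box
    r=((hsv[...,0]<8)|(hsv[...,0]>172))&(hsv[...,1]>130)&(hsv[...,2]>60)&~np.isnan(P[...,0]); m=np.zeros_like(r); m[t:t+h,l:l+wd]=1; r&=m
    b=P[r].mean(0); print("ball px",np.argwhere(r).mean(0)[::-1],r.sum(),b.round(4)); return b
E
python3 - <<'E'
from meas import *
w=np.load("w8.npz"); mid,n=topedge(w); b=ball(w,[335,165,30,25])
P=w["P"]; L=P[170:186,350:425].reshape(-1,3); L=L[(L[:,2]>.158)&(L[:,2]<.188)]; c=L.mean(0); v=np.linalg.svd(L-c)[2][0]; print("peg c",c.round(4),"yaw",np.degrees(np.arctan2(v[1],v[0])),len(L))
E
```

```text
zpct [0.367  0.371  0.3717 0.3722 0.4346]
n 4610 rows 133 393 cols 274 317
len 0.13022524251656528 thick 0.0076848358018770995 yaw 18.062961023223327 mid [0.4623 0.184 ]
  z along -0.064 0.3685 615
  z along -0.038 0.3693 643
  z along -0.012 0.3705 811
  z along 0.014 0.3703 1124
  z along 0.04 0.3709 1389
ball px [345.52941176 177.82352941] 68 [0.5105 0.2038 0.1714]
peg c [0.5513 0.2186 0.1722] yaw -160.61478800228593 486
```

Wrist view: panel top edge runs from (286,137) to (285,392), ball at (346,178), and the peg runs level to (430,178), parallel to the jaw direction. The numbers agree: panel top is 32 mm above the TCP, so hole2 is 14 mm below the TCP. Peg height is about 0.171 m, as given.

```bash
python3 -c "
from h import *
plan([.486,.1965,.23],19.3)"
```

```text
t 7.5 pos [0.4629 0.1801 0.3389] yaw 18.1 tilt 2.42 n 3
[[3, 11, 36, np.float64(-0.4)], [2, 11, 36, np.float64(-0.4)], [2, 11, 36, np.float64(-0.4)]]
```

Emit:
step_arm:
  steps:
    - [5,13,10,-0.6]
    - [2,13,15,-0.6]
    - [0,5,25,0]
    - [0,1,25,0]
    - [0,1,20,0]
    - [0,0,8,0]

```text
time: 8.1
tool_pos: [0.5038, 0.1945, 0.2764]
tool_rot: [0.003, 0.583, 0.813, 0.006]
contact_force: [-4.4, 0.4, -5.3]
gripper_width: 0.075
```

Run:
```python
from meas import *
plan([.486,.1965,.184],19.3)
im,d,K,k1,E=snap("wrist"); P=cloud(d,K,k1,E); save("w9.png",im); np.savez("w9.npz",im=im,P=P,K=K,k1=k1,E=E)
w=np.load("w9.npz"); mid,n=topedge(w)
hsv=cv2.cvtColor(im,cv2.COLOR_RGB2HSV); r=((hsv[...,0]<8)|(hsv[...,0]>172))&(hsv[...,1]>150)&(hsv[...,2]>60); print([x for x in zip(*[a.tolist() for a in cv2.connectedComponentsWithStats(r.astype(np.uint8))[2:4]]) if x[0][4]>20][1:])
```

```text
t 8.1 pos [0.5038 0.1945 0.2764] yaw 18.7 tilt 0.73 n 3
[[2, -6, 31, np.float64(-0.2)], [2, -6, 31, np.float64(-0.2)], [3, -6, 31, np.float64(-0.2)]]
zpct [0.3089 0.313  0.3138 0.3144 0.3718]
n 4643 rows 134 393 cols 274 296
len 0.12818560195682757 thick 0.007556660791912712 yaw 18.637380557731152 mid [0.5016 0.1989]
  z along -0.064 0.3089 617
  z along -0.038 0.3102 629
  z along -0.012 0.3117 818
  z along 0.013 0.312 1130
  z along 0.039 0.313 1421
[]
```

View pics/w9.png

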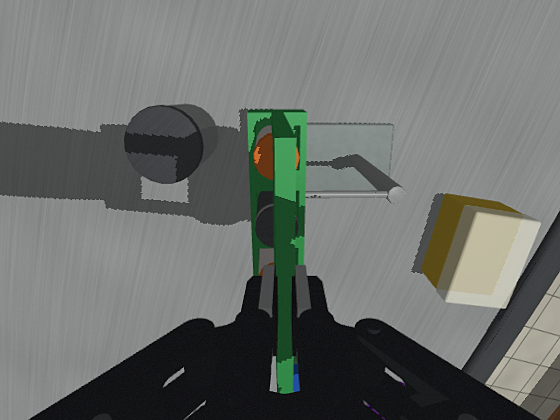

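The tool overshot toward the peg: the ball is hidden under the trough and the underside is at about 0.176 m, nearly on the ball. Backing up and away before going lower.

Emit:
step_arm:
  steps:
    - [0,-3,-10,0]
    - [2,-10,-3,0]
    - [2,-9,0,0]
    - [0,0,0,0]

```text
time: 8.55
tool_pos: [0.4811, 0.1882, 0.2886]
tool_rot: [0.004, 0.585, 0.811, 0.006]
contact_force: [0.8, 0.6, -6.0]
gripper_width: 0.07
```

Run:
```python
from meas import *
plan([.485,.1965,.184],19.3)
print(state()["contact_force"])
im,d,K,k1,E=snap("wrist"); P=cloud(d,K,k1,E); save("w10.png",im); np.savez("w10.npz",im=im,P=P,K=K,k1=k1,E=E)
w=np.load("w10.npz"); mid,n=topedge(w); ball(w,[300,160,60,40])
```

```text
t 8.55 pos [0.4811 0.1882 0.2886] yaw 18.5 tilt 0.81 n 3
[[2, 2, 35, np.float64(-0.3)], [2, 2, 35, np.float64(-0.3)], [2, 2, 35, np.float64(-0.3)]]
[ 0.84840701  0.577354   -5.95624653]
zpct [0.3218 0.3244 0.325  0.3256 0.3844]
n 4550 rows 134 393 cols 274 323
len 0.12729298209664272 thick 0.0073232935354370435 yaw 18.361053341590715 mid [0.4786 0.193 ]
  z along -0.063 0.3218 574
  z along -0.037 0.3229 646
  z along -0.012 0.3238 814
  z along 0.013 0.3238 1130
  z along 0.039 0.3243 1358
ball px [321.65217391 191.20652174] 92 [0.5102 0.2045 0.1739]
```

Emit:
step_arm:
  steps:
    - [4,0,10,-0.4]
    - [3,0,20,-0.4]
    - [0,0,25,0]
    - [0,0,20,0]
    - [0,0,12,0]
    - [0,0,5,0]
    - [0,0,0,0]

```text
time: 9.3
tool_pos: [0.4761, 0.1963, 0.1831]
tool_rot: [-0.0, 0.578, 0.816, 0.002]
contact_force: [0.6, -0.4, -4.6]
gripper_width: 0.067
```

```bash
cat > chk.py <<'E'
from meas import *
import sys
k=sys.argv[1]
im,d,K,k1,E=snap("wrist"); P=cloud(d,K,k1,E); save(f"w{k}.png",im); np.savez(f"w{k}.npz",im=im,P=P,K=K,k1=k1,E=E)
w=np.load(f"w{k}.npz"); mid,n=topedge(w); b=ball(w,[300,150,60,90])
im,d,K,k1,E=snap("scene"); save(f"s{k}c.png",cv2.resize(im[60:240,280:440],(533,600),interpolation=2)); P=cloud(d,K,k1,E);np.savez(f"s{k}.npz",im=im,P=P)
ball(dict(im=im,P=P),[340,115,50,40])
plan([.485,.1965,.181],19.3); print(state()["contact_force"])
E
python3 chk.py 11
```

```text
zpct [0.2162 0.2191 0.2197 0.2203 0.2789]
n 4571 rows 134 393 cols 274 306
len 0.1273889103166946 thick 0.007369571351247996 yaw 19.36380132914063 mid [0.4739 0.201 ]
  z along -0.063 0.2162 594
  z along -0.037 0.2172 636
  z along -0.012 0.2183 819
  z along 0.014 0.2183 1131
  z along 0.039 0.219 1363
ball px [nan nan] 0 [nan nan nan]
ball px [361.16666667 137.33333333] 12 [0.5095 0.1988 0.1697]
t 9.4 pos [0.4769 0.1964 0.1847] yaw 19.4 tilt 0.3 n 1
[[-3, 8, 4, np.float64(0.1)]]
[ 0.44815172  0.34961922 -5.19034413]meas.py:38: RuntimeWarning: Mean of empty slice.
  b=P[r].mean(0); print("ball px",np.argwhere(r).mean(0)[::-1],r.sum(),b.round(4)); return b
  ret = um.true_divide(
```

View pics/s11c.png

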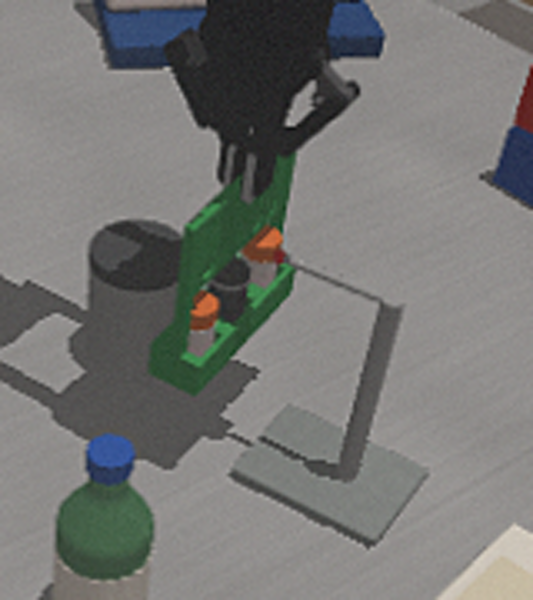

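Carrier is in front of the ball end at peg height, with the tin and bottle clear. I'll cross-check the lateral offset and height with the scene camera.

Run:
```python
from meas import *
w=np.load("s11.npz"); im,P=w["im"],w["P"]
u=np.array([.943,.332]); l=np.array([-.332,.943])
hsv=cv2.cvtColor(im,cv2.COLOR_RGB2HSV)
g=(hsv[...,0]>45)&(hsv[...,0]<80)&(hsv[...,1]>110)&(hsv[...,2]>20)&~np.isnan(P[...,0]); m=np.zeros_like(g); m[95:190,320:375]=1; Q=P[g&m]
U=Q[:,:2]@u; L=Q[:,:2]@l; Z=Q[:,2]
print(len(Q),"top z",np.sort(Z)[-8:].round(4))
k=(Z>.175)&(Z<.225); print("panel u med",np.median(U[k]),"L ext",np.percentile(L[k],[0,1,5,95,99,100]).round(4))
k2=(Z>.07)&(Z<.115)&(U>np.median(U[k])+.0); print("trough L ext",np.percentile(L[k2],[0,1,5,95,99,100]).round(4),"zmin",Z.min())
z0=np.load("scene0.npz")["P"][125:235,345:415].reshape(-1,3); z0=z0[(z0[:,2]>.16)&(z0[:,2]<.18)&(z0[:,0]<.583)]
print("peg l (scene)",np.median(z0[:,:2]@l),"z",np.median(z0[:,2]))
q=P[125:235,345:415].reshape(-1,3); q=q[(q[:,2]>.16)&(q[:,2]<.18)&(q[:,:2]@u>.552)&(q[:,:2]@u<.62)]; print("peg now",np.c_[q[:,:2]@u,q[:,:2]@l,q[:,2]].round(3)[::5].tolist())
```

```text
403 top z [0.2175 0.2176 0.2176 0.2179 0.218  0.2182 0.2183 0.2194]
panel u med 0.5168244549507512 L ext [-0.0441 -0.0436 -0.0429  0.0882  0.0914  0.092 ]
trough L ext [-0.0426 -0.0406 -0.038   0.0926  0.097   0.0978] zmin 0.08174411012478433
peg l (scene) 0.021869481625325177 z 0.17221893433074398
peg now [[0.552, 0.024, 0.176], [0.558, 0.023, 0.173], [0.562, 0.022, 0.173], [0.562, 0.021, 0.171], [0.572, 0.025, 0.173], [0.574, 0.021, 0.173], [0.575, 0.021, 0.171], [0.585, 0.023, 0.174], [0.586, 0.021, 0.173], [0.588, 0.019, 0.172], [0.597, 0.025, 0.173], [0.599, 0.021, 0.173], [0.599, 0.02, 0.171], [0.609, 0.023, 0.174], [0.61, 0.022, 0.173], [0.611, 0.02, 0.171], [0.614, 0.021, 0.169]]
```

Emit:
step_arm:
  steps:
    - [-3,3,2,0]
    - [0,3,0,0]
    - [0,0,0,0]

```text
time: 9.7
tool_pos: [0.4863, 0.196, 0.1862]
tool_rot: [0.003, 0.578, 0.816, 0.005]
contact_force: [0.5, -0.5, -4.6]
gripper_width: 0.069
```

```bash
cat > q.py <<'E'
from h import *
s=state(); p=s["tool_pos"]; u=np.array([.943,.332]); l=np.array([-.332,.943])
plan([*(.62*u+.0238*l),.1820],19.3); print("u",(p[:2]@u).round(4),"l",(p[:2]@l).round(4),"z",p[2].round(4),"F",(s["contact_force"][:2]@u).round(2),(s["contact_force"][:2]@l).round(2),s["contact_force"][2].round(2))
E
python3 q.py
```

```text
t 9.7 pos [0.4863 0.196  0.1862] yaw 19.4 tilt 0.66 n 3
[[0, 32, 2, np.float64(0.0)], [0, 32, 2, np.float64(0.0)], [0, 32, 2, np.float64(0.0)]]
u 0.5237 l 0.0233 z 0.1862 F 0.31 -0.66 -4.61
```

Emit:
step_arm:
  steps:
    - [0,0,4,0]
    - [0,0,0,0]
    - [0,0,0,0]

```text
time: 10.0
tool_pos: [0.4872, 0.1961, 0.1831]
tool_rot: [0.004, 0.578, 0.816, 0.006]
contact_force: [-0.2, -1.3, -4.1]
gripper_width: 0.07
```

```bash
python3 q.py
```

```text
t 10.0 pos [0.4872 0.1961 0.1831] yaw 19.4 tilt 0.77 n 3
[[0, 32, 1, np.float64(0.0)], [0, 32, 1, np.float64(0.0)], [0, 32, 1, np.float64(0.0)]]
u 0.5245 l 0.0231 z 0.1831 F -0.64 -1.19 -4.07
```

Emit:
step_arm:
  steps:
    - [0,6,2,0]
    - [0,5,0,0]
    - [0,4,1,0]
    - [0,0,0,0]

```text
time: 10.4
tool_pos: [0.5026, 0.2016, 0.1799]
tool_rot: [0.004, 0.578, 0.816, 0.006]
contact_force: [-1.2, 0.4, -4.6]
gripper_width: 0.068
```

```bash
python3 q.py; python3 chk.py 12 2>/dev/null|tail -12
```

```text
t 10.4 pos [0.5026 0.2016 0.1799] yaw 19.4 tilt 0.78 n 2
[[0, 39, 0, np.float64(0.1)], [0, 39, 0, np.float64(0.1)]]
u 0.5409 l 0.0233 z 0.1799 F -1.03 0.75 -4.62
n 4575 rows 134 393 cols 274 306
len 0.1273634310830943 thick 0.00739110434231481 yaw 19.406666360864495 mid [0.5001 0.2063]
  z along -0.063 0.2131 606
  z along -0.037 0.2141 641
  z along -0.012 0.2153 816
  z along 0.014 0.2151 1122
  z along 0.039 0.2158 1362
ball px [nan nan] 0 [nan nan nan]
ball px [363.27272727 136.72727273] 11 [0.5098 0.2051 0.169 ]
t 10.5 pos [0.5022 0.2015 0.18  ] yaw 19.4 tilt 0.77 n 1
[[1, -18, -1, np.float64(0.1)]]
[ 0.16533919 -0.73906918 -5.0884784 ]
```

Emit:
step_arm:
  steps:
    - [0,5,-1,0]
    - [0,4,0,0]
    - [0,4,0,0]
    - [0,0,0,0]

```text
time: 10.9
tool_pos: [0.5156, 0.2062, 0.1814]
tool_rot: [0.004, 0.578, 0.816, 0.006]
contact_force: [0.1, -0.1, -4.5]
gripper_width: 0.072
```

```bash
python3 q.py
```

```text
t 10.9 pos [0.5156 0.2062 0.1814] yaw 19.4 tilt 0.79 n 2
[[0, 33, 0, np.float64(0.1)], [0, 33, 0, np.float64(0.1)]]
u 0.5546 l 0.0232 z 0.1814 F 0.03 -0.1 -4.48
```

No contact force with the panel at the ball, so it is passing through the hole. Continuing along the peg.

Emit:
step_arm:
  steps:
    - [0,6,0,0]
    - [0,7,0,0]
    - [0,7,0,0]
    - [0,6,0,0]
    - [0,3,0,0]
    - [0,0,0,0]

```text
time: 11.5
tool_pos: [0.5458, 0.2168, 0.1817]
tool_rot: [0.004, 0.578, 0.816, 0.006]
contact_force: [-0.5, -0.2, -5.3]
gripper_width: 0.071
```

```bash
python3 q.py;  python3 - <<'E'
from h import *
im,d,K,k1,E=snap("scene"); P=cloud(d,K,k1,E); np.savez("s13.npz",im=im,P=P); save("s13c.png",cv2.resize(im[70:200,310:420],(660,780),interpolation=2)[:600])
u=np.array([.943,.332]); l=np.array([-.332,.943])
hsv=cv2.cvtColor(im,cv2.COLOR_RGB2HSV); r=((hsv[...,0]<8)|(hsv[...,0]>172))&(hsv[...,1]>140)&(hsv[...,2]>60); r[:120]=0;r[160:]=0;r[:,:340]=0;r[:,400:]=0
print("red px visible",r.sum(), np.argwhere(r).mean(0)[::-1] if r.any() else None)
q=P[110:235,345:415].reshape(-1,3); q=q[(q[:,2]>.16)&(q[:,2]<.18)]; a=np.c_[q[:,:2]@u,q[:,:2]@l,q[:,2]]; a=a[(abs(a[:,1]-.022)<.006)]; print(np.sort(a[:,0]).round(3)[::4])
E
```

```text
t 11.5 pos [0.5458 0.2168 0.1817] yaw 19.4 tilt 0.79 n 1
[[1, 33, 0, np.float64(0.1)]]
u 0.5867 l 0.0233 z 0.1817 F -0.56 -0.02 -5.25
red px visible 8 [363.125 136.875]
[0.546 0.549 0.551 0.552 0.555 0.589 0.589 0.59  0.594 0.596 0.599 0.602
 0.606 0.609 0.612 0.616 0.619 0.621 0.625 0.627 0.628 0.629 0.63  0.632
 0.634 0.635 0.636 0.636 0.638 0.638 0.639 0.64  0.641]
```

Emit:
step_arm:
  steps:
    - [0,0,3,0]
    - [0,0,2,0]
    - [0,0,1,0]
    - [0,0,0,0]

```text
time: 11.95
tool_pos: [0.5457, 0.2168, 0.177]
tool_rot: [0.004, 0.578, 0.816, 0.006]
contact_force: [-0.3, 0.4, -5.0]
gripper_width: 0.074
```

```bash
python3 q.py;  python3 - <<'E'
from h import *
im,d,K,k1,E=snap("scene"); save("s14c.png",cv2.resize(im[80:220,310:420],(471,600),interpolation=2))
E
```

```text
t 11.95 pos [0.5457 0.2168 0.177 ] yaw 19.4 tilt 0.85 n 1
[[1, 33, -4, np.float64(0.1)]]
u 0.5866 l 0.0233 z 0.177 F -0.18 0.48 -4.99
```

View pics/s14c.png

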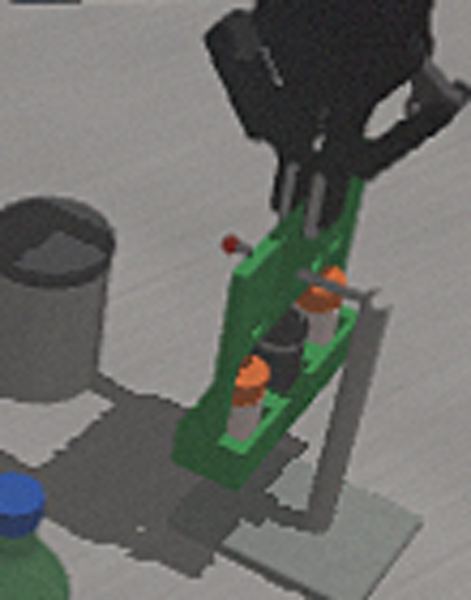

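The peg enters the panel at (303,277), directly above the middle plug at (280,335), and the red ball shows on the far side at (232,243), so it is through hole2. The tin, bottle and contents are undisturbed. Lowering until the peg takes the weight.

Emit:
step_arm:
  steps:
    - [0,0,1,0]
    - [0,0,1,0]
    - [0,0,0,0]

```text
time: 12.3
tool_pos: [0.546, 0.2168, 0.1769]
tool_rot: [0.004, 0.578, 0.816, 0.007]
contact_force: [-1.4, -0.7, -2.3]
gripper_width: 0.069
```

```bash
python3 q.py
```

```text
t 12.3 pos [0.546  0.2168 0.1769] yaw 19.4 tilt 0.92 n 1
[[1, 33, -5, np.float64(0.1)]]
u 0.5868 l 0.0232 z 0.1769 F -1.52 -0.2 -2.29
```

Emit:
step_arm:
  steps:
    - [0,0,2,0]
    - [0,0,1,0]

```text
time: 12.5
tool_pos: [0.5464, 0.217, 0.1768]
tool_rot: [0.005, 0.578, 0.816, 0.007]
contact_force: [-4.0, -1.0, 3.6]
gripper_width: 0.074
```

```bash
python3 q.py
```

```text
t 12.5 pos [0.5464 0.217  0.1768] yaw 19.4 tilt 0.99 n 1
[[1, 32, -5, np.float64(0.1)]]
u 0.5873 l 0.0232 z 0.1768 F -4.08 0.42 3.61
```

The peg carries it fully, with slight over-press. Easing off and opening gently.

Emit:
step_arm:
  steps:
    - [0,0,-1,0]
    - [0,0,0,0]
    - [0,0,0,0]
  claw: 14

```text
time: 12.8
tool_pos: [0.548, 0.2174, 0.1783]
tool_rot: [0.006, 0.578, 0.816, 0.009]
contact_force: [0.7, 0.2, 1.2]
gripper_width: 0.134
```

```bash
cat > fin.py <<'E'
from meas import *
import sys
for n,roi in(("scene",[300,60,120,170]),("top",[60,170,200,150])):
    im,d,K,k1,E=snap(n); P=cloud(d,K,k1,E); np.savez(f"{n}_{sys.argv[1]}.npz",im=im,P=P); save(f"{n}_{sys.argv[1]}.png",im); hsv=cv2.cvtColor(im,cv2.COLOR_RGB2HSV)
    g=(hsv[...,0]>45)&(hsv[...,0]<80)&(hsv[...,1]>110)&(hsv[...,2]>20)&~np.isnan(P[...,0]); m=np.zeros_like(g); m[roi[1]:roi[1]+roi[3],roi[0]:roi[0]+roi[2]]=1; Q=P[g&m]
    u=np.array([.943,.332]); l=np.array([-.332,.943]); U=Q[:,:2]@u; L=Q[:,:2]@l; Z=Q[:,2]
    k=(Z>.15)&(Z<.23)&(U>.56)&(U<.62)
    e=[]
    for a in np.linspace(-.045,.085,8)[:-1]:
        j=k&(L>a)&(L<a+.0186)
        if j.sum()>3: e.append((round(a+.009,3),np.percentile(Z[j],97).round(4)))
    pf=np.polyfit(*zip(*e),1) if len(e)>2 else [np.nan]
    j=k&(Z>.155); A=np.polyfit(Z[j],U[j],1) if j.sum()>10 else [np.nan]
    print(n,"n",k.sum(),"L",L[k].min().round(4),L[k].max().round(4),"u",np.median(U[k]).round(4),"top edge",e,"roll rad",np.round(pf[0],3),"du/dz",np.round(A[0],3))
s=state(); print(s["time"],s["tool_pos"].round(4),s["contact_force"].round(2),s["gripper_width"])
E
python3 fin.py a
```

```text
scene n 138 L -0.0481 0.0874 u 0.59 top edge [(np.float64(-0.036), np.float64(0.2134)), (np.float64(-0.017), np.float64(0.2132)), (np.float64(0.001), np.float64(0.2136)), (np.float64(0.02), np.float64(0.2176)), (np.float64(0.038), np.float64(0.2272)), (np.float64(0.057), np.float64(0.1669)), (np.float64(0.075), np.float64(0.1885))] roll rad -0.298 du/dz -0.003
top n 403 L -0.0471 0.0935 u 0.584 top edge [(np.float64(-0.036), np.float64(0.2152)), (np.float64(-0.017), np.float64(0.2137)), (np.float64(0.001), np.float64(0.2136)), (np.float64(0.02), np.float64(0.1937)), (np.float64(0.075), np.float64(0.2123))] roll rad -0.053 du/dz 0.046
12.9 [0.5479 0.2173 0.1783] [ 0.56 -0.71 -0.36] 0.13801947430322042
```

Emit:
step_arm:
  steps:
    - [0,0,0,0]
    - [0,0,0,0]
    - [0,0,-3,0]
    - [0,0,-10,0]
    - [0,0,-20,0]
    - [0,0,-30,0]
    - [0,0,-30,0]
    - [0,0,-30,0]
  claw: 40

```text
time: 13.7
tool_pos: [0.5428, 0.2158, 0.3012]
tool_rot: [0.003, 0.578, 0.816, 0.005]
contact_force: [1.1, 0.1, -0.9]
gripper_width: 0.394
```

Emit:
step_arm:
  steps:
    - [0,-20,-20,0]
    - [0,-20,-10,0]
    - [0,-10,0,0]
    - [0,0,0,0]
    - [0,0,0,0]
    - [0,0,0,0]
    - [0,0,0,0]
    - [0,0,0,0]

```text
time: 14.5
tool_pos: [0.4968, 0.1993, 0.3391]
tool_rot: [0.007, 0.578, 0.816, 0.009]
contact_force: [-0.7, 0.3, -0.7]
gripper_width: 0.402
```

```bash
python3 fin.py b; python3 fin.py c
python3 - <<'E'
from meas import *
a=np.load("scene0.npz"); b=np.load("scene_c.npz")
for n in("bottle","tin","tube_rack","tip_box","steel_plug","vial_a"):
    print(n,[(np.round(x["box"]).tolist(),round(x["p"],2)) for x in boxes_of("scene",n)[:3]])
E
```

```text
scene n 200 L -0.0475 0.0934 u 0.589 top edge [(np.float64(-0.036), np.float64(0.2125)), (np.float64(-0.017), np.float64(0.2125)), (np.float64(0.001), np.float64(0.2121)), (np.float64(0.02), np.float64(0.2125)), (np.float64(0.038), np.float64(0.2112)), (np.float64(0.057), np.float64(0.211)), (np.float64(0.075), np.float64(0.2118))] roll rad -0.012 du/dz -0.04
top n 460 L -0.0467 0.057 u 0.5839 top edge [(np.float64(-0.036), np.float64(0.2132)), (np.float64(-0.017), np.float64(0.2128)), (np.float64(0.001), np.float64(0.2136)), (np.float64(0.02), np.float64(0.2127)), (np.float64(0.038), np.float64(0.2128)), (np.float64(0.057), np.float64(0.1891))] roll rad -0.188 du/dz 0.039
14.6 [0.4967 0.1993 0.3392] [ 0.44 -0.12 -0.06] 0.4011105795690952
scene n 195 L -0.0476 0.0948 u 0.5891 top edge [(np.float64(-0.036), np.float64(0.2122)), (np.float64(-0.017), np.float64(0.2129)), (np.float64(0.001), np.float64(0.2125)), (np.float64(0.02), np.float64(0.2121)), (np.float64(0.038), np.float64(0.2113)), (np.float64(0.057), np.float64(0.2113)), (np.float64(0.075), np.float64(0.2112))] roll rad -0.014 du/dz -0.044
top n 457 L -0.0471 0.0574 u 0.5838 top edge [(np.float64(-0.036), np.float64(0.2142)), (np.float64(-0.017), np.float64(0.2124)), (np.float64(0.001), np.float64(0.2134)), (np.float64(0.02), np.float64(0.212)), (np.float64(0.038), np.float64(0.2126)), (np.float64(0.057), np.float64(0.1899))] roll rad -0.189 du/dz 0.039
14.7 [0.4967 0.1992 0.3397] [ 0.32 -0.41 -0.15] 0.40216491695609063
bottle [([294.0, 190.0, 33.0, 64.0], 0.65)]
tin [([307.0, 127.0, 29.0, 51.0], 0.8)]
tube_rack [([240.0, 304.0, 103.0, 85.0], 0.62)]
tip_box [([396.0, 217.0, 73.0, 78.0], 0.69)]
steel_plug [([371.0, 151.0, 9.0, 19.0], 0.72)]
vial_a [([142.0, 277.0, 24.0, 34.0], 0.83), ([163.0, 316.0, 28.0, 33.0], 0.77)]
```

```bash
python3 -c "
from plant import job_done
print(job_done())"
```

```text
the job is handed in; nothing more can be done
None
```

The carrier is hanging on the peg by its middle hole (hole2), let go, and I handed the job in at about 14.7 s of the 51 s. The plug turned out to be in the middle pocket with equal vials either side, so hole2 is the balance hole.

**How it went:** The tool can only be moved pointing down, so I closed the jaws on the leaning panel and swung the carrier upright against the dock. I then lifted it out, carried it to the stand, fed hole2 over the ball, set its weight on the peg and opened the gripper.

**Last checks:**
- **Level:** the scene camera shows the top edge tilted about 0.014 rad along the hole row. The panel leans about 0.04 rad the other way, where the two cameras disagree on the sign. Both are under the 0.10 limit.
- **At rest:** two looks 0.1 s apart gave the same reading within noise.
- **On the peg:** the wrist load dropped from about 5 N to about 0 when the peg took the weight. The gripper is clear, with the tool tip about 125 mm above the carrier.
- **Bystanders:** the bottle and tin are within about 2 pixels of where they started in the scene picture. The tip box and tube rack were detected at the end, but I had no starting position to compare them with.

**What disagreed or went wrong:**
- On the first descent the tool overshot. The trough came very close to the ball and may have brushed it (4.4 N sideways). I backed off and re-measured before going on.
- The top camera's tilt fit gave −0.19 rad. One of its points fell 23 mm below the rest, probably where the gripper hid the edge; its other five points agree with a level edge.
- After release the detector found the plug but not the two vials. They were last seen seated in the final picture, just before release.

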